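# Set the sample mill and hold its bayonet lid at the pulse position

### The arm

A 7-joint arm with a two-finger parallel gripper is mounted at the origin on a cart in front of the work surface, level with it; the furniture and walls round the work are solid. World frame = base frame: x ahead of the robot, y to its left, z up, the work surface at z = 0. Lengths are in m, angles in rad, forces in N, time in s.
With the tool pointing down it reaches from about 0.425 to 0.875 m from the base axis. Payload 4.7 kg.
Tool frame: the origin (TCP) lies midway between the tips of the shut fingers; the grasp point (between the pads) lies 19 mm behind it; x points along the fingers, z is the direction in which the jaws open and shut, and the axes are right-handed (so a half turn about x gives the same grasp; the last joint's range is limited). The gripper opens to 87 mm and grips with 3 to 60 N. Pads are 19 mm wide; open, the fingers measure 117 mm over their backs; the gripper's body (75 mm by 190 mm) begins 51 mm behind the grasp point.
Start: joints at [-1.317, 0.321, -0.07, 1.45, 0.023, 1.371, -0.057], TCP at [0.154, 0.631, 0.223] pointing down, gripper open.
Joint ranges: [-2.86, 2.86], [-0.3, 2.09], [-1.38, 1.24], [0.06, 2.45], [-1.56, 4.7], [0.09, 2.05], [-2.69, 2.69]. Speed limits (rad/s): [2.57, 2.57, 3.14, 3.14, 3.14, 3.14, 3.14].

### API

Orientations are given as a rotation vector (axis times angle).
In Python, from bench import ctrl, vision, close_job gives the robot as it stands. The module is installed in compiled form; this text tells all that it offers.
- The arm moves only by the tool servo_tool, never from a script. Its argument "commands" is a list that holds one entry, the list of rows, each a list of 7 numbers: the turn, a rotation vector about the tool's x, y, z in degrees, then the shift along the tool's x, y, z in mm, then the finger opening in mm, from 0 to 87. In form: [[[wx, wy, wz, x, y, z, grip], ...]]. A call has 1 to 5 rows; each row is the pose to reach, as a shift and turn from the pose commanded when the call began, along the tool's axes at that moment; what a row does not reach only later rows make up. A row lasts 1/8 s, in which the tool goes at most 62.5 mm and 10.7 degrees, less where a joint would pass 70% of its speed; a pose out of reach is approached as far as the arm can. A call with a gripper value outside its range is refused whole. The fingers move at their own pace and stop on an object; "newtons" is the grip in N (left out, the last holds). Time passes only in rows, so rows that repeat a pose let the fingers close. It gives the time, the measured TCP pose, the force and the opening at its end, in the units of the state.
- ctrl.get_state(): the state, without advancing time (a new reading comes with each control period).
- vision.get_image(name): name is "scene" or "top" or "wrist"; returns the picture (384x512x3 uint8, red, green, blue); there is no depth.
- vision.camera_info(name): a dict with "fov_y" (degrees; the focal length in pixels is half the picture's height over the tangent of half this angle, whatever the lens; pixels are square), "cx", "cy" (the principal point, pixels), "pose" (4x4, takes a point from camera to world coordinates). Camera axes: x right, y down, z forward; pixel columns grow to the right and rows downward; lengths in m; the calibration is good to about 2 mm. A picture is of the moment at which its call begins: read the wrist's pose just before it. camera_info takes no time and is no camera call; for the wrist camera it gives the pose at the moment of the call.
- close_job(): hands the job in, once; it reports no verdict.
The state is a dict: "time": time; "joint_positions": joint angles; "qd": joint speeds; "joint_torque": joint torques, N m; "position": TCP position; "tool_rot": TCP orientation; "ft_force": force on the tool from outside, world axes, zero at the start; "torque": the same for the moment, N m; "grip_width": opening from 0.0 (shut) to 1.0 (fully open).
Only numpy, scipy, OpenCV 4.12 (cv2) and the standard library are available. Lean on these libraries where they do the work, as an engineer would, in place of code of your own. Each camera call takes 0.05 s, during which the arm holds its last target. There are 200 camera calls.

### The job

On the sample mill, first turn the black selector sleeve until it clicks in at the three-dot mark. Then put the loose lid fully down into the bowl, lugs through the slots, and twist it clockwise against the spring until its bar points at the single rib on the rim, halfway to the lock, never into the lock. Finish still gripping the lid, holding it seated at that halfway mark, and leave the other things where they are.

Things in the scene. Friction and masses are not known exactly. Their poses are not given: they have to be found in the camera images.
- mill: The sample mill, fixed: white housing 130 mm (its x) by 250 mm (its y), flat top 40 mm above the table; origin at the centre of its underside, z up, front (dotted scale) to -x. On it stand a round aluminium bowl at y = +55 mm and a black selector sleeve at y = -75 mm, both with tops 72 mm above the table. With the lid seated, the lid's origin is 57.5 mm above the mill's.
- bowl_mouth (a point): Centre of the bowl's mouth, on its axis, level with its rim. Rim 108 mm across; mouth 70 mm, with two slots about 18 mm wide at the mill's +x and -x, reaching 46 mm from the axis. Lip 6 mm thick; below it a drive ring with a pocket under each slot. Black rim marks on both sides: a dot at each slot, a single rib 43 degrees clockwise of it (halfway), a pair of ribs at 86 degrees (lock).
- half_mark (a point): The single rib (halfway mark) on the bowl's rim nearer the mill's +x side, 50 mm from the bowl's axis, 0.75 rad clockwise (seen from above) from the slot at the mill's +x. Its twin lies opposite. The bar grip must point at it.
- dial_center (a point): Centre of the selector sleeve's top, on its axis. The sleeve is a black knurled upright cylinder 42 mm across, from 41 to 72 mm above the table; grip it across its sides. A white pointer bar on top shows the setting against groups of one, two, three and four black dots, each with a tick, on the housing round its front, left to right seen from the robot.
- dial (a joint): Angle of the selector sleeve (rad), growing anticlockwise seen from above. Detents: 0 = one dot, 0.6 = two dots, 1.2 = three dots, 1.8 = four dots; let go between two, it slips to one of them. It starts at one or two dots. Turning takes about 0.1 N m.
- drive_ring (a joint): Angle of the drive ring in the bowl (rad), growing clockwise seen from above: 0 = rest, pockets under the slots (a stop), 1.5 = lock. The lid's lugs push it; with 0.08 rad or so of play it lags the lid. Its spring pushes back, 0.08 N m at rest, about 0.2 N m at halfway, and returns ring and lid if the lid is let go; past about 1.2 it snaps into the lock by itself.
- lid: The loose lid, 0.16 kg, 53 mm tall, upright on its plug; origin at the centre of the plug's underside, z up. Plug 66 mm across, foot tapered to 62; disc 88 mm across at 14.5 to 23 mm, which comes to rest on the bowl's rim; above it, to 53 mm, a bar grip 66 mm long (lid's x), 20 wide. Two lugs 12 mm wide at +x and -x, to 42 mm from the axis, 2 to 7 mm up. Same after half a turn.
- dropper_bottle: Bystander, loose: an amber dropper bottle, 31 mm across, 100 mm tall; origin at the centre of its underside.
- petri_dish: Bystander, loose: a clear round dish with lid, 93 mm across, 14 mm tall; origin at the centre of its underside.
- memo_block: Bystander, loose: a paper memo block, 75 by 76 mm, 22 mm tall; origin at the centre of its underside.
Things that resemble listed ones, but are neither listed nor needed, are in the scene too. What is shaped like the lid but blue or green is not meant.

How it is judged:
On the way, in this order (a step that is already met when the one before it is completed fails the run):
1. the selector sleeve is at the three-dot mark (value of joint dial between 1.06 and 1.34 rad), for 0.3 s.
2. the lid is fully down in the bowl, not yet twisted (z of lid in the frame of mill below 0.0605 m and horizontal distance between lid and bowl_mouth below 0.006 m and angle between lid's own z axis and vertical below 0.08 rad and value of joint drive_ring below 0.3 rad), for 0.05 s.
3. the lid is twisted to the halfway mark (angle between the x axis of lid and the x axis of mill, either way round between 0.58 and 0.92 rad and value of joint drive_ring above 0.45 rad), for 0.2 s.
At the end, for the whole second after the job is handed in: The fingers grip the lid (over 2 N), seated (3 mm in height, 6 mm of the bowl's axis, upright to 0.08 rad), its bar within 0.17 rad of the halfway rib and the drive ring turned along (0.45 to 1.0 rad); the sleeve is within 0.14 rad of three dots (all of step 1 and all of step 3 and z of lid in the frame of mill below 0.0605 m and horizontal distance between lid and bowl_mouth below 0.006 m and angle between lid's own z axis and vertical below 0.08 rad and value of joint drive_ring below 1 rad and contact force between the fingers and lid above 2 N); the arm keeps its last pose, push and grip.
It fails at once if the lid is twisted on into the lock (value of joint drive_ring above 1.15 rad).
It fails at once if a bystander is disturbed (moved more than 30 mm) (distance of any of dropper_bottle, petri_dish, memo_block from where it was at the start of the episode above 0.03 m).
It also fails if it takes over 58 s, if anything falls off the work surface, if the arm or the gripper's body presses on something with over 40 N, if the wrist force passes 120 N, or if a joint passes its speed limit or range.

## Working session

There is one attempt and no reset: what is moved stays moved. The work goes in short steps, Python scripts to look and compute and a tool call to move; the robot and the scene stay as the last step left them, time stands still between calls to the robot, and variables do not carry over. Pictures are saved under pics/ and viewed, about 8 in all and at most 12, crops included, and the job is handed in when it is done.

Besides the shell and the picture viewer there is one more tool, called as a command line: name --argument value ..., lists and objects as JSON in quotes. servo_tool: Moves the arm, as the interface text tells. Its arguments: {"type":"object","properties":{"commands":{"type":"array"},"newtons":{"type":"number"}},"required":["commands"]}

```bash
mkdir -p pics; cat > h.py <<'E'
import numpy as np, cv2
from scipy.spatial.transform import Rotation as R
from bench import ctrl, vision
def K(n):
    c=vision.camera_info(n); f=192/np.tan(np.radians(c['fov_y'])/2); return f,c['cx'],c['cy'],np.array(c['pose'])
def ray(cam,u,v,z):
    f,cx,cy,P=cam; d=P[:3,:3]@np.array([(u-cx)/f,(v-cy)/f,1]); o=P[:3,3]; return o+d*(z-o[2])/d[2]
def proj(cam,p):
    f,cx,cy,P=cam; q=P[:3,:3].T@(np.array(p)-P[:3,3]); return [f*q[0]/q[2]+cx,f*q[1]/q[2]+cy]
def st():
    s=ctrl.get_state(); print(round(s['time'],2),'p',np.round(s['position'],4),'rot',np.round(s['tool_rot'],4),'F',np.round(s['ft_force'],1),'T',np.round(s['torque'],2),'g',round(s['grip_width']*87,1),'q',np.round(s['joint_positions'],2)); return s
E
python3 - <<'E'
from h import *
s=st(); print(R.from_rotvec(s['tool_rot']).as_matrix().round(3))
for n in ('scene','top','wrist'):
    c=K(n); print(n,c[:3],c[3].round(3).tolist())
a=vision.get_image('top');b=vision.get_image('scene')
np.save('top0.npy',a);np.save('scene0.npy',b)
cv2.imwrite('pics/top.png',cv2.resize(a[...,::-1],(800,600),interpolation=cv2.INTER_CUBIC))
cv2.imwrite('pics/scene.png',cv2.resize(b[...,::-1],(800,600),interpolation=cv2.INTER_CUBIC))
E
```

```text
0.0 p [0.1543 0.6309 0.2215] rot [-1.032   1.3146  1.03  ] F [-0.3 -0.2  0.3] T [0.03 0.06 0.03] g 86.9 q [-1.32  0.32 -0.07  1.45  0.02  1.37 -0.06]
[[-0.    -0.971  0.237]
 [-0.002  0.237  0.971]
 [-1.    -0.    -0.002]]
scene (np.float64(364.9353742099202), 257.8454851915736, 193.15318417353635) [[0.56, -0.54, 0.628, -0.098], [-0.829, -0.353, 0.435, -0.431], [-0.013, -0.764, -0.645, 0.778], [0.0, 0.0, 0.0, 1.0]]
top (np.float64(490.79550845765993), 261.3494618932677, 196.65632304118628) [[0.047, -0.976, 0.213, 0.266], [-0.999, -0.046, 0.008, 0.052], [0.002, -0.214, -0.977, 1.58], [0.0, 0.0, 0.0, 1.0]]
wrist (np.float64(265.2034489503183), 257.40445984439697, 184.7129690730177) [[0.238, 0.928, 0.286, 0.075], [0.971, -0.226, -0.073, 0.651], [-0.003, 0.295, -0.955, 0.383], [0.0, 0.0, 0.0, 1.0]]
```

View pics/top.png

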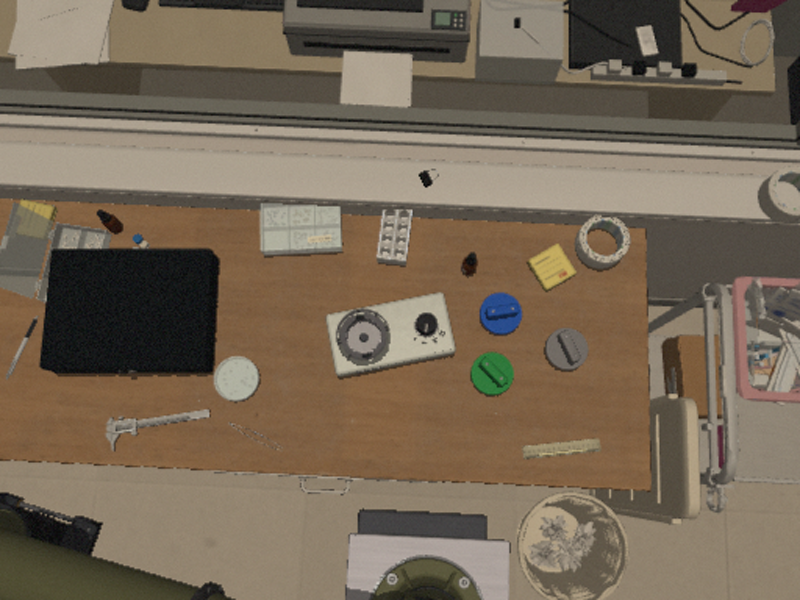

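View pics/scene.png

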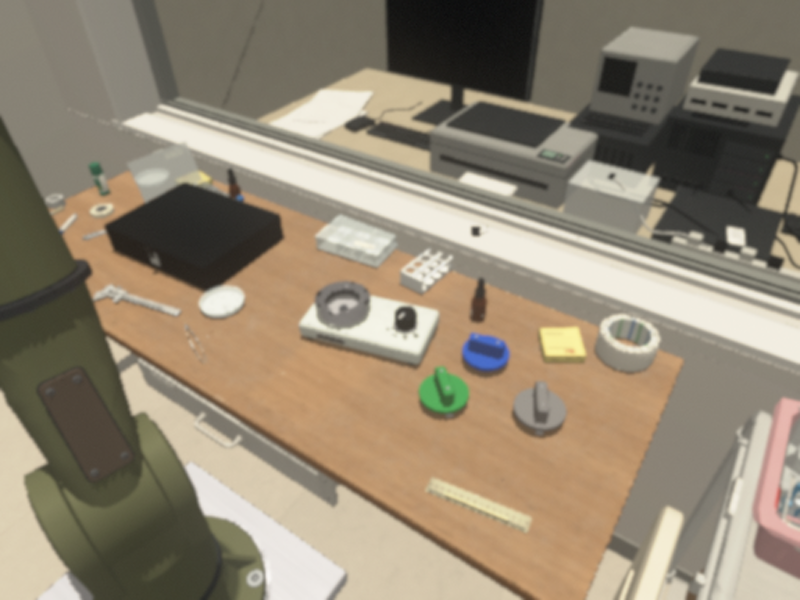

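The scene shows three lid-shaped things (top view, 800×600 px): grey (567,349), blue (500,313) and green (492,373). The lid I want is the grey one. The mill is at (390,335), with its bowl at (363,337) and its sleeve at (427,325). I'll check with a close crop and get coarse positions.

```bash
python3 - <<'E'
from h import *
t=K('top'); k=.64
for n,(u,v),z in [('TL',(328,312),.04),('TR',(446,293),.04),('BR',(454,354),.04),('BL',(339,376),.04),('bowl',(363,337),.072),('dial',(427,324),.072),('lid',(568,348),.04),('lidtop1',(560,332),.053),('lidtop2',(578,362),.053)]:
    print(n,ray(t,u*k,v*k,z).round(4))
a=np.load('top0.npy')[165:260,200:390]
cv2.imwrite('pics/c1.png',cv2.resize(a[...,::-1],None,fx=4.2,fy=4.2,interpolation=cv2.INTER_CUBIC))
E
```

```text
TL [0.585  0.2289 0.04  ]
TR [ 0.6365 -0.0115  0.04  ]
BR [ 0.5102 -0.0324  0.04  ]
BL [0.4545 0.1976 0.04  ]
bowl [0.5308 0.1519 0.072 ]
dial [0.5633 0.0255 0.072 ]
lid [ 0.5335 -0.2634  0.04  ]
lidtop1 [ 0.5633 -0.2445  0.053 ]
lidtop2 [ 0.5038 -0.2809  0.053 ]
```

View pics/c1.png

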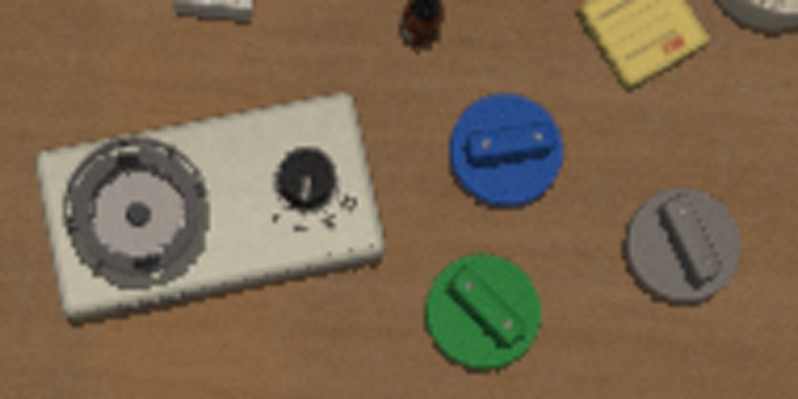

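The crop shows the grey lid at crop px (683,245), the bowl at (137,213), the sleeve at (305,178), and blue and green decoys at (506,150) and (483,310). I choose the grey one. Next I move over the mill for a wrist view.

servo_tool --commands '[[[6,0,0,0,-45,-40,87],[12,0,0,0,-90,-80,87],[18,0,0,0,-135,-120,87],[24,0,0,0,-180,-160,87],[30,0,0,0,-225,-200,87]]]'

```text
time: 0.72
position: [0.3263, 0.3817, 0.2223]
tool_rot: [-0.628, 1.478, 0.628]
ft_force: [0.6, 1.5, -0.1]
grip_width: 0.999
```

servo_tool --commands '[[[7,0,0,0,-59,-13,87],[14,0,0,0,-118,-26,87],[21,0,0,0,-177,-39,87],[28,0,0,0,-236,-52,87],[35,0,0,0,-295,-65,87]]]'

```text
time: 1.35
position: [0.4942, 0.1311, 0.2224]
tool_rot: [-0.151, 1.565, 0.152]
ft_force: [0.5, 0.7, -0.9]
grip_width: 1.002
```

servo_tool --commands '[[[4,0,0,10,-45,18,87],[8,0,0,20,-90,36,87],[11,0,0,20,-112,45,87],[11,0,0,20,-112,45,87]]]'

```text
time: 1.85
position: [0.56, 0.0304, 0.2024]
tool_rot: [-0.002, 1.571, 0.001]
ft_force: [-0.7, 0.6, -0.4]
grip_width: 0.999
```

```bash
python3 - <<'E'
from h import *
st(); import pickle
w=K('wrist'); a=vision.get_image('wrist'); pickle.dump((w,a),open('w1.pkl','wb'))
cv2.imwrite('pics/w1.png',cv2.resize(a[...,::-1],(800,600),interpolation=cv2.INTER_CUBIC))
E
```

```text
1.85 p [0.56   0.0304 0.2024] rot [-1.6000e-03  1.5713e+00  8.0000e-04] F [-0.7  0.6 -0.4] T [-0.03  0.07  0.01] g 86.9 q [-0.62  0.15  0.57  1.72 -0.08  1.29 -0.03]
```

View pics/w1.png

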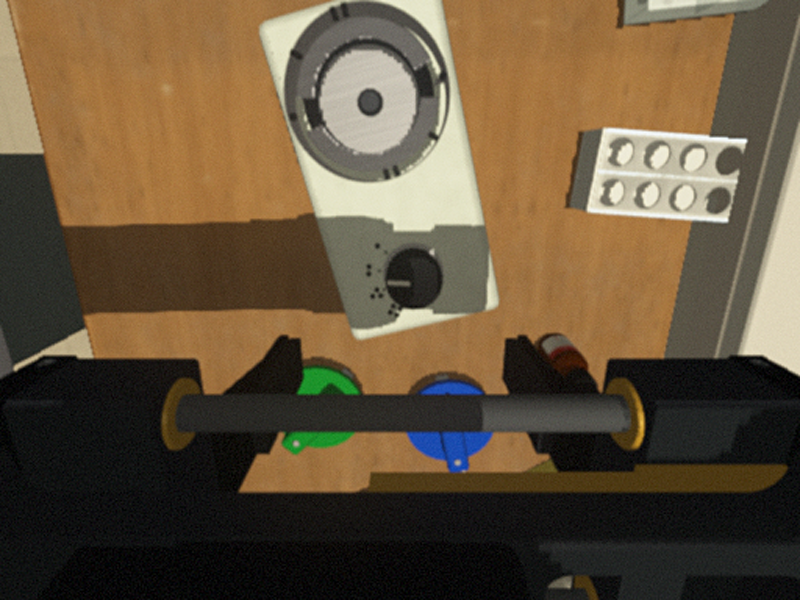

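The wrist view (800×600 px) shows the bowl rim centre near (367,91) and the slots at (313,113) and (425,80). The sleeve top is near (414,277) and its pointer points left to about (388,282). Dot groups are at (377,246), (370,270), (376,293) and (393,310). Next I fit the mill pose and check it with an overlay.

```bash
cat >> h.py <<'E'
def mill(p,loc):
    c,s=np.cos(p[2]),np.sin(p[2]); return np.array([p[0]+c*loc[0]-s*loc[1],p[1]+s*loc[0]+c*loc[1],loc[2]])
def overlay(cam,img,p,box,S,grip=()):
    u0,v0,u1,v1=box; o=cv2.resize(img[v0:v1,u0:u1,::-1],None,fx=S,fy=S,interpolation=cv2.INTER_CUBIC)
    def P(l):
        q=proj(cam,mill(p,l)); return (int((q[0]+.5-u0)*S),int((q[1]+.5-v0)*S))
    def circ(cx,cy,z,r,col): cv2.polylines(o,[np.array([P((cx+r*np.cos(t),cy+r*np.sin(t),z)) for t in np.linspace(0,6.283,60)])],True,col,1)
    circ(0,.055,.072,.054,(0,0,255)); circ(0,.055,.072,.035,(0,255,0)); circ(0,-.075,.072,.021,(0,0,255)); circ(0,-.075,.041,.021,(255,0,255))
    for a in (0,-.75,-1.5,np.pi,np.pi-.75):
        cv2.line(o,P((.05*np.cos(a),.055+.05*np.sin(a),.072)),P((.056*np.cos(a),.055+.056*np.sin(a),.072)),(255,255,0),1)
    cv2.polylines(o,[np.array([P(l) for l in ((.065,.125,.04),(-.065,.125,.04),(-.065,-.125,.04),(.065,-.125,.04))])],True,(0,255,255),1)
    return o
E
python3 - <<'E'
from h import *; import pickle
w,a=pickle.load(open('w1.pkl','rb')); k=.64
b=ray(w,367.5*k,91*k,.072); d=ray(w,414*k,274*k,.072)
for n,(u,v),z in [('BR',(497,305),.04),('BL',(357,338),.04),('TL',(261,22),.04),('slotL',(313,113),.072),('slotR',(425,80),.072)]: print(n,ray(w,u*k,v*k,z).round(4))
e=b-d; yaw=np.arctan2(-e[0],e[1]); print(b,d,np.linalg.norm(e),yaw)
m=(b*75+d*55)/130; p=[m[0],m[1],yaw]; print(p)
tip=ray(w,388*k,282*k,.073)-d; 
for n,(u,v),z in [('one',(377,246),.04),('two',(370,270),.04),('three',(376,293),.04),('four',(393,310),.04)]:
    q=ray(w,u*k,v*k,z)-d; print(n,q.round(4),np.hypot(*q[:2]),np.degrees(np.arctan2(q[1],q[0]))-np.degrees(yaw))
print('tip',tip,np.degrees(np.arctan2(tip[1],tip[0])-yaw))
o1=overlay(w,a,p,(160,0,300,120),2.9); o2=overlay(w,a,p,(205,135,325,220),3.3)
H=max(o1.shape[0],o2.shape[0]); pad=lambda o: cv2.copyMakeBorder(o,0,H-o.shape[0],0,0,cv2.BORDER_CONSTANT)
o=np.hstack([pad(o1),pad(o2)])[:, :800]; print(o.shape,o1.shape); cv2.imwrite('pics/w1o.png',o)
E
```

```text
BR [ 0.6384 -0.0027  0.04  ]
BL [ 0.5215 -0.0327  0.04  ]
TL [0.4633 0.2016 0.04  ]
slotL [0.5016 0.141  0.072 ]
slotR [0.5742 0.1606 0.072 ]
[0.53744291 0.15414247 0.072     ] [0.56849103 0.03248998 0.072     ] 0.12555203814883625 0.24988535027608044
[np.float64(0.5505786515681084), np.float64(0.10267410448687096), np.float64(0.24988535027608044)]
one [-0.0287  0.0142 -0.032 ] 0.03197794502930193 139.32127693169085
two [-0.0346 -0.0055 -0.032 ] 0.03505896776898819 -185.34737500654228
three [-0.0301 -0.025  -0.032 ] 0.03912553936243817 -154.67432152627572
four [-0.0162 -0.0398 -0.032 ] 0.04298167740245389 -126.5304173296284
tip [-0.01897696 -0.00582079  0.001     ] -177.2650559085848
(348, 800, 3) (348, 406, 3)
```

View pics/w1o.png

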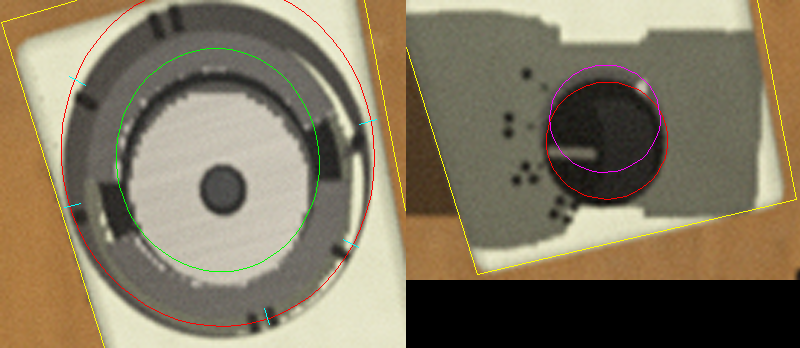

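The overlay is several mm off: the sleeve centre was biased by its side, and there seems to be lens distortion. I'll refit by least squares using the rim marks, dots and edges, with a radial term.

```bash
cat > fit.py <<'E'
from h import *; import pickle
from scipy.optimize import least_squares
w,a=pickle.load(open('w1.pkl','rb'))
A=lambda x,y:np.array([(x+.5)/2.9-.5+160,(y+.5)/2.9-.5]); B=lambda x,y:np.array([(x-406+.5)/3.3-.5+205,(y+.5)/3.3-.5+135])
rm=[(np.pi,A(78,216)),(np.pi-.75,A(87,101)),(np.pi-1.5,A(166,22)),(-.75,A(343,250)),(-1.5,A(261,320)),(0,A(357,140))]
dots=[B(527,74),B(508,125),B(525,174),B(564,209)]
def PD(p,l,k):
    f,cx,cy,_=w; q=np.array(proj(w,mill(p,l)))-[cx,cy]; r2=(q@q)/f**2; return q*(1+k*r2)+[cx,cy]
def res(X,full=True):
    p=X[:3];k=X[3];R0,a0=X[4],X[5]; r=[]
    for t,o in rm: r+=list(PD(p,(.0505*np.cos(t),.055+.0505*np.sin(t),.072),k)-o)
    for i,o in enumerate(dots): t=a0+.6*i; r+=list(PD(p,(R0*np.cos(t),-.075+R0*np.sin(t),.04),k)-o)
    T=np.array([PD(p,(.021*np.cos(t),-.075+.021*np.sin(t),.072),k) for t in np.linspace(0,6.28,60)])
    Bq=np.array([PD(p,(.021*np.cos(t),-.075+.021*np.sin(t),.041),k) for t in np.linspace(0,6.28,60)])
    r+=[T[:,1].max()-B(605,207)[1],Bq[:,1].min()-B(605,78)[1],T[:,0].max()-B(665,0)[0],T[:,0].min()-B(546,0)[0]]
    rim=np.array([PD(p,(.054*np.cos(t),.055+.054*np.sin(t),.072),k) for t in np.linspace(0,6.28,60)])
    r+=[rim[:,1].min()-A(0,2)[1],rim[:,1].max()-A(0,336)[1],rim[:,0].min()-A(63,0)[0],rim[:,0].max()-A(370,0)[0]]
    for l,o in [((-.065,-.04,.04),None)]: pass
    return np.array(r)
for fixk in (True,False):
    f=(lambda X:res(np.r_[X[:3],0,X[4:]])) if fixk else res
    s=least_squares(f,[.55,.1,.24,0,.035,2.4],loss='soft_l1',x_scale=[.01,.01,.1,.1,.01,.1]); print(s.x.round(4),s.cost,f(s.x).round(1))
p=s.x[:3];k=s.x[3]; c=mill(p,(0,-.075,.072)); print('dial',c,'bowl',mill(p,(0,.055,.072)))
np.save('mill.npy',s.x)
# pointer: undistort tip and inner end
def und(o):
    f_,cx,cy,_=w; q=np.array(o)-[cx,cy]; u=q.copy()
    for _ in range(5): u=q/(1+k*(u@u)/f_**2)
    return u+[cx,cy]
t1=ray(w,*und(B(548,153)),.073);t2=ray(w,*und(B(595,155)),.073); print(t1,t2)
for v in (t1-c,t1-t2): print('pointer dial angle',(np.arctan2(v[1],v[0])-p[2]-s.x[5]+.5)%6.2832-.5)
E
python3 fit.py
```

```text
[0.5501 0.0981 0.2483 0.5664 0.0356 2.2351] 5.360886286667887 [ 0.1  0.3 -1.1 -0.5 -0.4 -1.1 -0.1  1.1  0.8  0.7  0.6 -0.4  0.3 -0.1
  0.5 -0.1 -0.4  0.5  0.1  0.2  1.1 -0.4  0.1 -0.5 -1.5  1.  -0.8  0.8]
[ 0.5499  0.099   0.2475 -0.0283  0.0356  2.2562] 2.028001909845662 [ 0.4  0.  -0.6  0.1 -0.   0.2 -0.4  0.6  0.6 -0.1  0.3 -0.3 -0.2 -0.3
  0.3 -0.2 -0.2  0.3  0.4 -0.3  0.4 -1.1 -0.1 -0.7 -0.   0.3 -0.3  0.5]
dial [0.56824355 0.02632209 0.072     ] bowl [0.53639701 0.15236097 0.072     ]
[0.54877843 0.02603044 0.073     ] [0.56506372 0.02533736 0.073     ]
pointer dial angle 0.6528560984342304
pointer dial angle 0.5953262980435645
```

The fit is good, with residuals under 1 px. The dial is at (0.568, 0.026) and its pointer reads 0.6 (two dots), so it needs +0.6 rad anticlockwise. The bowl is at (0.536, 0.152) with yaw 0.2475. Descending on the sleeve.

servo_tool --commands '[[[0,0,0,50,-4,8,87],[0,0,0,100,-4,8,87],[0,0,0,140,-4,8,87],[0,0,0,156,-4,8,87],[0,0,0,156,-4,8,87]]]' --newtons 25

```text
time: 2.52
position: [0.5672, 0.0293, 0.0464]
tool_rot: [-0.005, 1.572, 0.006]
ft_force: [-0.4, -0.5, -0.2]
grip_width: 0.999
```

servo_tool --commands '[[[0,0,0,0,0,0,30],[0,0,0,0,0,0,30],[0,0,0,0,0,0,30],[0,0,0,0,0,0,30],[0,0,0,0,0,0,30]]]'

```text
time: 3.15
position: [0.5678, 0.0278, 0.0467]
tool_rot: [-0.003, 1.571, 0.004]
ft_force: [-0.4, -0.7, -0.1]
grip_width: 0.514
```

servo_tool --commands '[[[0,0,0,0,0,0,30],[0,0,0,0,0,0,30]]]'

```text
time: 3.4
position: [0.5684, 0.0278, 0.0467]
tool_rot: [-0.004, 1.569, 0.004]
ft_force: [2.6, -0.7, -1.4]
grip_width: 0.477
```

servo_tool --commands '[[[-9,0,0,0,0,0,30],[-18,0,0,0,0,0,30],[-27,0,0,0,0,0,30],[-35,0,0,0,0,0,30],[-35,0,0,0,0,0,30]]]'

```text
time: 4.03
position: [0.567, 0.0273, 0.0467]
tool_rot: [-0.48, 1.519, 0.481]
ft_force: [-2.1, -0.3, 3.5]
grip_width: 0.478
```

```bash
python3 -c "
from h import *
s=st(); M=R.from_rotvec(s['tool_rot']).as_matrix(); print(np.degrees(np.arctan2(M[1,2],M[0,2])))"
```

```text
4.03 p [0.567  0.0273 0.0467] rot [-0.4803  1.5185  0.4809] F [-2.1 -0.3  3.5] T [-0.34  0.58 -0.02] g 41.6 q [-0.48  0.32  0.45  1.86 -0.16  1.    0.65]
35.15285439114343
```

servo_tool --commands '[[[0,0,0,0,0,0,87],[0,0,0,0,0,0,87],[0,0,0,0,0,0,87],[0,0,0,-20,0,0,87],[0,0,0,-60,0,0,87]]]'

```text
time: 4.65
position: [0.5661, 0.0278, 0.1054]
tool_rot: [-0.482, 1.521, 0.482]
ft_force: [0.7, 0.2, 0.7]
grip_width: 0.941
```

servo_tool --commands '[[[0,0,0,-60,0,0,87],[0,0,0,-100,0,0,87],[0,0,0,-100,0,0,87]]]'

```text
time: 5.03
position: [0.5701, 0.028, 0.2105]
tool_rot: [-0.482, 1.509, 0.481]
ft_force: [0.4, -0.3, -1.0]
grip_width: 1.004
```

```bash
python3 - <<'E'
from h import *; import pickle
st(); w=K('wrist'); a=vision.get_image('wrist'); pickle.dump((w,a),open('w2.pkl','wb'))
X=np.load('mill.npy'); c=proj(w,mill(X[:3],(0,-.075,.072))); print(c)
u,v=int(c[0]),int(c[1]); o=overlay(w,a,X[:3],(u-55,v-50,u+55,v+40),7)
# mark rays of 4 detents from axis
for i in range(4):
    t=X[5]+.6*i
    for r in (.036,):
        q=proj(w,mill(X[:3],(r*np.cos(t),-.075+r*np.sin(t),.04))); cv2.circle(o,(int((q[0]+.5-u+55)*7),int((q[1]+.5-v+50)*7)),8,(255,0,0),1)
cv2.imwrite('pics/w2.png',o)
E
```

```text
5.03 p [0.5701 0.028  0.2105] rot [-0.4816  1.5089  0.4807] F [ 0.4 -0.3 -1. ] T [-0.04  0.06 -0.02] g 87.3 q [-0.52  0.16  0.47  1.69 -0.08  1.3   0.58]
[np.float64(254.6389323713187), np.float64(175.2720841301277)]
```

View pics/w2.png

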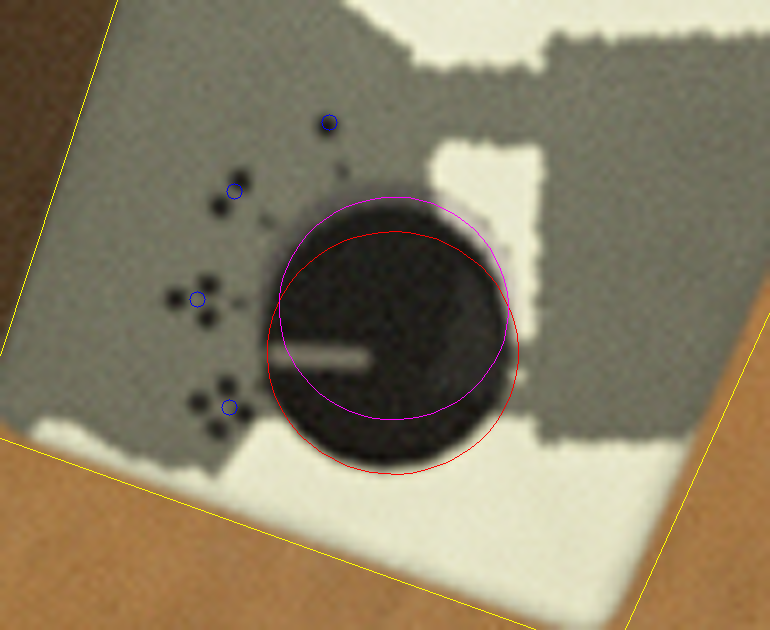

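The pointer now runs parallel to the axis-to-three-dot line, from (392,353) to (270,356), so the sleeve is at three dots. Now on to the lid.

servo_tool --commands '[[[10,0,0,0,-43,-39,87],[20,0,0,0,-86,-78,87],[30,0,0,0,-129,-117,87],[40,0,0,0,-172,-156,87],[50,0,0,0,-216,-197,87]]]'

```text
time: 5.7
position: [0.5305, -0.2632, 0.2048]
tool_rot: [0.207, 1.563, -0.205]
ft_force: [1.0, 0.0, 0.2]
grip_width: 0.999
```

servo_tool --commands '[[[10,0,0,0,0,0,87],[20,0,0,0,0,0,87],[30,0,0,0,0,0,87],[40,0,0,0,0,0,87],[44,0,0,0,0,0,87]]]'

```text
time: 6.32
position: [0.5306, -0.2618, 0.2046]
tool_rot: [0.801, 1.421, -0.802]
ft_force: [0.1, 0.4, -1.1]
grip_width: 1.002
```

servo_tool --commands '[[[0,0,0,0,0,0,87]]]'

```text
time: 6.45
position: [0.5308, -0.2619, 0.2049]
tool_rot: [0.798, 1.422, -0.799]
ft_force: [-0.2, -0.0, 1.2]
grip_width: 1.004
```

```bash
python3 - <<'E'
from h import *; import pickle
s=st(); M=R.from_rotvec(s['tool_rot']).as_matrix(); print(np.degrees(np.arctan2(M[1,2],M[0,2])))
w=K('wrist'); a=vision.get_image('wrist'); pickle.dump((w,a),open('w3.pkl','wb'))
c=proj(w,(.533,-.263,.04)); print(c)
u,v=int(c[0])-65,int(c[1])-60; print(u,v)
cv2.imwrite('pics/w3.png',cv2.resize(a[max(v,0):v+110,max(u,0):u+130,::-1],None,fx=5,fy=5,interpolation=cv2.INTER_CUBIC))
E
```

```text
6.45 p [ 0.5308 -0.2619  0.2049] rot [ 0.7977  1.422  -0.7992] F [-0.2 -0.   1.2] T [-0.12  0.16  0.05] g 87.4 q [-0.31  0.27  0.86  1.65 -0.21  1.32 -0.44]
-58.702345260842755
[np.float64(259.1705852280387), np.float64(168.6456007886462)]
194 108
```

View pics/w3.png

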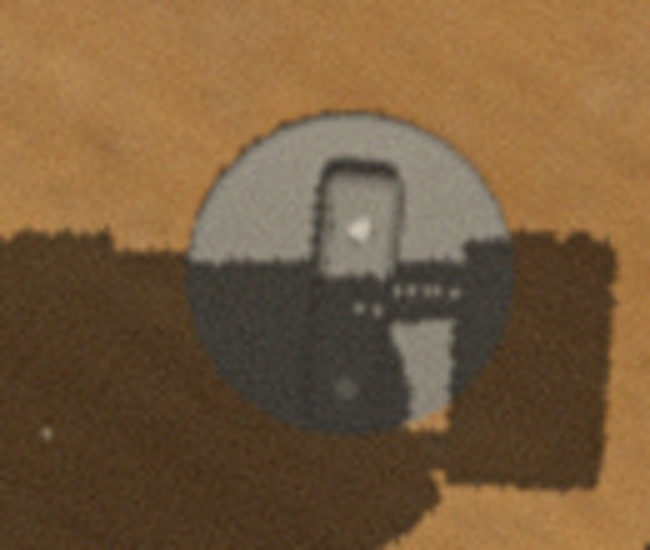

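The lid disc spans x 188–513 and y 113–435 in the crop. Rivets on the bar at (358,230) and (346,388) give its direction.

```bash
cat >> h.py <<'E'
KD=-.0283
def und(cam,o):
    f,cx,cy,_=cam; q=np.array(o)-[cx,cy]; u=q.copy()
    for _ in range(6): u=q/(1+KD*(u@u)/f**2)
    return u+[cx,cy]
E
python3 - <<'E'
from h import *; import pickle
w,a=pickle.load(open('w3.pkl','rb')); C=lambda x,y:und(w,((x+.5)/5-.5+194,(y+.5)/5-.5+108))
r1=ray(w,*C(358,230),.053);r2=ray(w,*C(346,388),.053); print(r1,r2,(r1+r2)/2,np.linalg.norm(r1-r2),np.degrees(np.arctan2(*(r1-r2)[1::-1])))
L,Rr,T,B=[ray(w,*C(*q),.021) for q in ((188,273),(513,273),(350,115),(350,435))]
print('disc',(L+Rr)/2,np.linalg.norm(L-Rr),(T+B)/2,np.linalg.norm(T-B))
for q in ((320,275),(390,278),(326,180),(402,180)): print(q,ray(w,*C(*q),.053).round(4))
c=(L+Rr+T+B)/4; M=R.from_rotvec([.7977,1.422,-.7992]).as_matrix(); print('tool shift',M.T@(np.r_[c[:2],.026]-[.5308,-.2619,.2049]))
E
```

```text
[ 0.5552302  -0.25778408  0.053     ] [ 0.52007333 -0.27607832  0.053     ] [ 0.53765177 -0.2669312   0.053     ] 0.039631868544271504 27.490683246087464
disc [ 0.53967872 -0.26608502  0.021     ] 0.0863647966685744 [ 0.53780129 -0.26708829  0.021     ] 0.08703874378610156
(320, 275) [ 0.5411 -0.2557  0.053 ]
(390, 278) [ 0.5493 -0.2705  0.053 ]
(326, 180) [ 0.5615 -0.245   0.053 ]
(402, 180) [ 0.5708 -0.2604  0.053 ]
tool shift [0.17887513 0.00472513 0.00846048]
```

Lid centre is (0.538, −0.267) with the bar at 27.5°. The disc measures about 87 mm (expected 88). Descending and gripping.

servo_tool --commands '[[[4,0,0,50,4,8,87],[4,0,0,100,4,8,87],[4,0,0,145,4,8,87],[4,0,0,170,4,8,87],[4,0,0,178,4,8,87]]]' --newtons 40

```text
time: 7.12
position: [0.5375, -0.2664, 0.0263]
tool_rot: [0.851, 1.402, -0.853]
ft_force: [0.1, -0.2, -0.2]
grip_width: 1.003
```

servo_tool --commands '[[[0,0,0,0,0,0,10],[0,0,0,0,0,0,10],[0,0,0,0,0,0,10],[0,0,0,0,0,0,10],[0,0,0,0,0,0,10]]]'

```text
time: 7.75
position: [0.5393, -0.267, 0.0289]
tool_rot: [0.852, 1.397, -0.851]
ft_force: [-0.0, -0.1, 0.3]
grip_width: 0.517
```

servo_tool --commands '[[[0,0,0,0,0,0,10],[0,0,0,0,0,0,10],[0,0,0,0,0,0,10],[0,0,0,0,0,0,10],[0,0,0,0,0,0,10]]]'

```text
time: 8.38
position: [0.539, -0.267, 0.0285]
tool_rot: [0.852, 1.398, -0.852]
ft_force: [-0.4, 1.4, 0.0]
grip_width: 0.224
```

```bash
python3 -c "
from h import *
s=st(); M=R.from_rotvec(s['tool_rot']).as_matrix(); print(np.degrees(np.arctan2(M[1,2],M[0,2])))"
```

```text
8.38 p [ 0.539  -0.267   0.0285] rot [ 0.8521  1.3978 -0.8519] F [-0.4  1.4  0. ] T [-0.02  0.24  0.01] g 19.5 q [-0.21  0.49  0.78  1.8  -0.4   1.02 -0.37]
-62.73743680208776
```

Gripped at 19.5 mm. Lifting and carrying the lid to the bowl.

servo_tool --commands '[[[0,0,0,-40,0,0,10],[0,0,0,-90,0,0,10],[2,0,0,-110,24,-47,10],[4,0,0,-110,50,-98,10],[6,0,0,-110,76,-150,10]]]'

```text
time: 9.0
position: [0.5379, -0.0974, 0.1387]
tool_rot: [0.934, 1.361, -0.932]
ft_force: [0.3, 0.9, -1.3]
grip_width: 0.229
```

```bash
cat > rel.py <<'E'
from h import *; import sys
s=st(); M=R.from_rotvec(s['tool_rot']).as_matrix(); psi=np.degrees(np.arctan2(M[1,2],M[0,2]))
t=np.array(eval(sys.argv[1])); print('psi',psi,'shift mm',(M.T@(t-s['position'])*1e3).round(1),'tilt x',M[:,0].round(4))
E
python3 rel.py '[.5364,.1524,.14]'
```

```text
9.0 p [ 0.5379 -0.0974  0.1387] rot [ 0.9338  1.3609 -0.9324] F [ 0.3  0.9 -1.3] T [-0.02  0.13 -0.01] g 19.9 q [-0.62  0.2   0.84  1.84 -0.17  1.17 -0.92]
psi -68.85344309939376 shift mm [  -1.2   88.8 -233.5] tilt x [ 1.e-03  4.e-04 -1.e+00]
```

servo_tool --commands '[[[2,0,0,0,21,-54,10],[4,0,0,0,42,-108,10],[6,0,0,0,63,-162,10],[7,0,0,0,80,-210,10],[7,0,0,0,89,-233,10]]]'

```text
time: 9.62
position: [0.5354, 0.1545, 0.1381]
tool_rot: [1.021, 1.32, -1.02]
ft_force: [0.6, -0.3, -1.7]
grip_width: 0.225
```

servo_tool --commands '[[[0,0,0,0,0,0,10],[0,0,0,0,0,0,10]]]'

```text
time: 9.88
position: [0.5364, 0.1488, 0.1383]
tool_rot: [1.024, 1.316, -1.026]
ft_force: [-0.1, -0.6, -1.4]
grip_width: 0.227
```

```bash
python3 rel.py '[.5364,.1524,.115]'; python3 - <<'E'
from h import *; import pickle
w=K('wrist'); a=vision.get_image('wrist'); pickle.dump((w,a),open('w4.pkl','wb'))
X=np.load('mill.npy'); c=proj(w,mill(X[:3],(0,.055,.072))); print(c)
u,v=int(c[0])-70,int(c[1])-70
cv2.imwrite('pics/w4.png',overlay(w,a,X[:3],(u,v,u+140,v+115),5)); print(u,v)
E
```

```text
9.88 p [0.5364 0.1488 0.1383] rot [ 1.0241  1.3156 -1.0258] F [-0.1 -0.6 -1.4] T [-0.11  0.14 -0.07] g 19.7 q [-0.95  0.21  0.71  1.82 -0.15  1.17 -1.51]
psi -75.82337413576799 shift mm [23.3  0.9 -3.5] tilt x [-2.0e-04 -1.1e-03 -1.0e+00]
[np.float64(253.34809357432331), np.float64(195.4305106546349)]
183 125
```

View pics/w4.png

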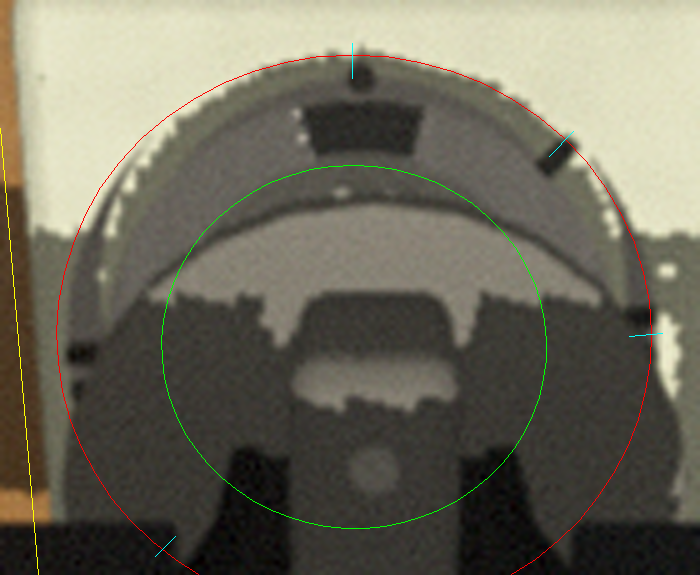

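The view shows the slot centred at (362,130), the dot at (360,77) and the rib at (558,157). The lid's disc edge apex is at (365,205) and its bar midline at x≈375. The bowl sits about 8 px right of the prior overlay. Computing the remaining shift.

```bash
python3 - <<'E'
from h import *; import pickle
w,a=pickle.load(open('w4.pkl','rb')); C=lambda x,y:und(w,((x+.5)/5-.5+183,(y+.5)/5-.5+125))
P=np.array([.5364,.1488,.1383]); M=R.from_rotvec([1.0241,1.3156,-1.0258]).as_matrix()
for n,q,z in [('disc apex top',(365,207),.1328),('disc apex low',(365,200),.1243),('disc L',(150,292),.1328),('disc R',(605,297),.1328),('rivet',(374,470),.1628),('barend L',(297,355),.1628),('barend R',(457,355),.1628),('dot',(360,77),.072),('rib',(558,157),.072),('slotL',(310,115),.072),('slotR',(420,115),.072),('pairR',(640,315),.072),('pairL',(80,352),.072)]:
    print(n,(M.T@(ray(w,*C(*q),z)-P)*1e3).round(1))
from scipy.optimize import least_squares
obs=[(0,(360,77)),(-.75,(558,157)),(0,(363,78))]
E
```

```text
disc apex top [ 5.5 42.7 -1. ]
disc apex low [14.  41.6 -1.1]
disc L [  5.5  31.2 -29.3]
disc R [ 5.5 30.5 30.6]
rivet [-24.5  19.4   0.1]
barend L [-24.5  33.1  -8.3]
barend R [-24.5  33.1   9.2]
dot [66.3 51.1 -2.2]
rib [66.3 37.3 32.2]
slotL [ 66.3  44.6 -10.9]
slotR [66.3 44.6  8.1]
pairR [66.3  8.3 48.2]
pairL [ 66.2   1.3 -53.4]
```

servo_tool --commands '[[[0,0,0,10,1.6,-2.2,10],[0,0,0,25,1.6,-2.2,10],[0,0,0,34,1.6,-2.2,10],[0,0,0,34,1.6,-2.2,10],[0,0,0,34,1.6,-2.2,10]]]'

```text
time: 10.55
position: [0.5377, 0.1529, 0.1047]
tool_rot: [1.024, 1.316, -1.024]
ft_force: [0.6, 0.4, -2.3]
grip_width: 0.229
```

```bash
python3 rel.py '[.5364,.1524,.086]'
```

```text
10.55 p [0.5377 0.1529 0.1047] rot [ 1.0242  1.3163 -1.0237] F [ 0.6  0.4 -2.3] T [-0.06  0.12  0.01] g 19.9 q [-0.94  0.26  0.7   1.85 -0.18  1.1  -1.49]
psi -75.74591330481891 shift mm [18.7 -1.4  0.2] tilt x [ 4.e-04  0.e+00 -1.e+00]
```

servo_tool --commands '[[[0,0,0,0,0,0,10],[0,0,0,0,0,0,10]]]'

```text
time: 10.8
position: [0.5377, 0.1531, 0.105]
tool_rot: [1.024, 1.316, -1.023]
ft_force: [0.1, -0.2, -1.9]
grip_width: 0.228
```

servo_tool --commands '[[[0,0,0,0,0,0,10]]]'

```text
time: 10.92
position: [0.5375, 0.1531, 0.1048]
tool_rot: [1.024, 1.317, -1.023]
ft_force: [-0.5, -0.9, -1.8]
grip_width: 0.224
```

The arm had not settled at the last picture, so I'll check alignment once more now that it has.

```bash
python3 - <<'E'
from h import *; import pickle
st()
w=K('wrist'); a=vision.get_image('wrist'); pickle.dump((w,a),open('w5.pkl','wb'))
X=np.load('mill.npy'); c=proj(w,mill(X[:3],(0,.055,.072))); print(c)
u,v=int(c[0])-70,int(c[1])-70
cv2.imwrite('pics/w5.png',overlay(w,a,X[:3],(u,v,u+140,v+100),5.5)); print(u,v)
E
```

```text
10.93 p [0.5375 0.1531 0.1048] rot [ 1.0243  1.3166 -1.0234] F [-0.5 -0.9 -1.8] T [-0.11  0.1  -0.01] g 19.5 q [-0.94  0.26  0.7   1.85 -0.18  1.1  -1.49]
[np.float64(257.76240382907474), np.float64(212.2437945762037)]
187 142
```

View pics/w5.png

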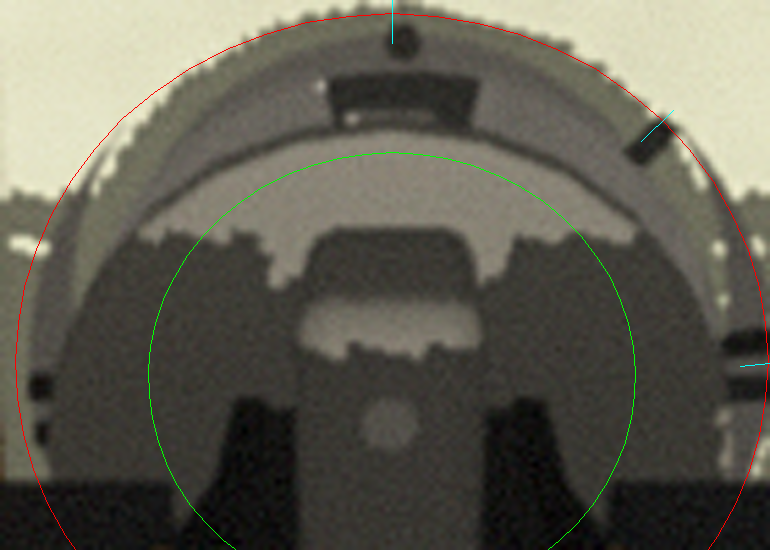

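```bash
python3 - <<'E'
from h import *; import pickle
w,a=pickle.load(open('w5.pkl','rb')); C=lambda x,y:und(w,((x+.5)/5.5-.5+187,(y+.5)/5.5-.5+142))
P=np.array([.5375,.1531,.1048]); M=R.from_rotvec([1.0243,1.3166,-1.0234]).as_matrix(); zl=P[2]-.0285
for n,q,z in [('disc apex top',(392,133),zl+.023),('disc L',(140,235),zl+.023),('disc R',(635,235),zl+.023),('rivet',(388,424),zl+.053),('barend L',(300,298),zl+.053),('barend R',(482,298),zl+.053),('dot',(403,42),.072),('rib',(652,140),.072),('slotL',(330,80),.072),('slotR',(480,80),.072),('pairR',(745,362),.072)]:
    print(n,(M.T@(ray(w,*C(*q),z)-P)*1e3).round(1))
E
```

```text
disc apex top [ 5.5 42.8  0.4]
disc L [  5.5  30.3 -29.7]
disc R [ 5.5 30.3 29.6]
rivet [-24.5  19.4  -0. ]
barend L [-24.5  33.1  -8.8]
barend R [-24.5  33.1   9.3]
dot [32.8 48.9  2. ]
rib [32.8 35.5 36.1]
slotL [32.8 43.8 -7.8]
slotR [32.8 43.8 12.4]
pairR [32.8  2.8 51.2]
```

Bowl centre relative to the lid is +1.9 mm along tool z and −0.2 mm along tool y, with no yaw error. Correcting that and lowering.

servo_tool --commands '[[[0,0,0,0,-0.2,2,10],[0,0,0,0,-0.2,2,10],[0,0,0,4,-0.2,2,10],[0,0,0,8,-0.2,2,10],[0,0,0,8,-0.2,2,10]]]'

```text
time: 11.6
position: [0.5373, 0.1509, 0.096]
tool_rot: [1.023, 1.317, -1.025]
ft_force: [-0.6, 1.2, -1.9]
grip_width: 0.227
```

servo_tool --commands '[[[0,0,0,3,0,0,10],[0,0,0,6,0,0,10],[0,0,0,8,0,0,10],[0,0,0,8,0,0,10]]]'

```text
time: 12.1
position: [0.5376, 0.1509, 0.0884]
tool_rot: [1.024, 1.317, -1.024]
ft_force: [0.1, -0.7, -1.8]
grip_width: 0.229
```

No contact force: the lugs are through. Lowering the last few mm onto the rim.

servo_tool --commands '[[[0,0,0,1,0,0,10],[0,0,0,2,0,0,10],[0,0,0,3,0,0,10],[0,0,0,3,0,0,10]]]'

```text
time: 12.6
position: [0.5378, 0.1511, 0.086]
tool_rot: [1.024, 1.317, -1.024]
ft_force: [-2.8, -0.8, 2.4]
grip_width: 0.223
```

servo_tool --commands '[[[0,0,0,1,0,0,10],[0,0,0,1,0,0,10]]]'

```text
time: 12.85
position: [0.5378, 0.151, 0.0859]
tool_rot: [1.024, 1.318, -1.024]
ft_force: [-4.2, -1.2, 10.3]
grip_width: 0.223
```

Seated: the TCP stopped at 0.086 as computed, with about 12 N of contact. Twisting clockwise with a firmer grip.

servo_tool --commands '[[[0,0,0,-0.5,0,0,10],[5,0,0,-0.5,0,0,10],[11,0,0,-0.5,0,0,10],[17,0,0,-0.5,0,0,10],[23,0,0,-0.5,0,0,10]]]' --newtons 60

```text
time: 13.48
position: [0.5384, 0.151, 0.086]
tool_rot: [1.323, 1.131, -1.321]
ft_force: [-0.8, -0.6, 4.7]
grip_width: 0.226
```

```bash
python3 rel.py '[.5376,.151,.086]'
```

```text
13.47 p [0.5384 0.151  0.086 ] rot [ 1.3232  1.1311 -1.3211] F [-0.8 -0.6  4.7] T [-0.31  0.51  0.33] g 19.6 q [-0.98  0.29  0.76  1.86 -0.23  1.07 -1.85]
psi -98.86957773814119 shift mm [-0.  -0.8  0.1] tilt x [ 1.4e-03  2.0e-04 -1.0e+00]
```

servo_tool --commands '[[[6,0,0,0,0,0,10],[12,0,0,0,0,0,10],[17,0,0,0,0,0,10],[20,0,0,0,0,0,10],[20,0,0,0,0,0,10]]]'

```text
time: 14.1
position: [0.5383, 0.1504, 0.086]
tool_rot: [1.569, 0.928, -1.568]
ft_force: [-2.4, -2.3, 7.0]
grip_width: 0.222
```

servo_tool --commands '[[[0,0,0,0,0,0,10],[0,0,0,0,0,0,10]]]'

```text
time: 14.35
position: [0.5383, 0.1504, 0.086]
tool_rot: [1.569, 0.928, -1.568]
ft_force: [-2.3, -1.8, 6.6]
grip_width: 0.222
```

```bash
python3 rel.py '[.5376,.151,.086]'; python3 - <<'E'
from h import *; import pickle
w=K('wrist'); a=vision.get_image('wrist'); pickle.dump((w,a),open('w6.pkl','wb'))
X=np.load('mill.npy'); c=proj(w,(.537,.151,.072))
u,v=int(c[0])-75,int(c[1])-75
cv2.imwrite('pics/w6.png',cv2.resize(a[v:v+110,u:u+150,::-1],None,fx=5,fy=5,interpolation=cv2.INTER_CUBIC)); print(u,v)
E
```

```text
14.35 p [0.5383 0.1504 0.086 ] rot [ 1.5686  0.9281 -1.5676] F [-2.3 -1.8  6.6] T [-0.4   0.66  0.16] g 19.3 q [-1.03  0.31  0.82  1.87 -0.25  1.08 -2.18]
psi -118.73456893130015 shift mm [-0.  -0.8 -0.2] tilt x [ 8.e-04 -2.e-04 -1.e+00]
182 147
```

View pics/w6.png

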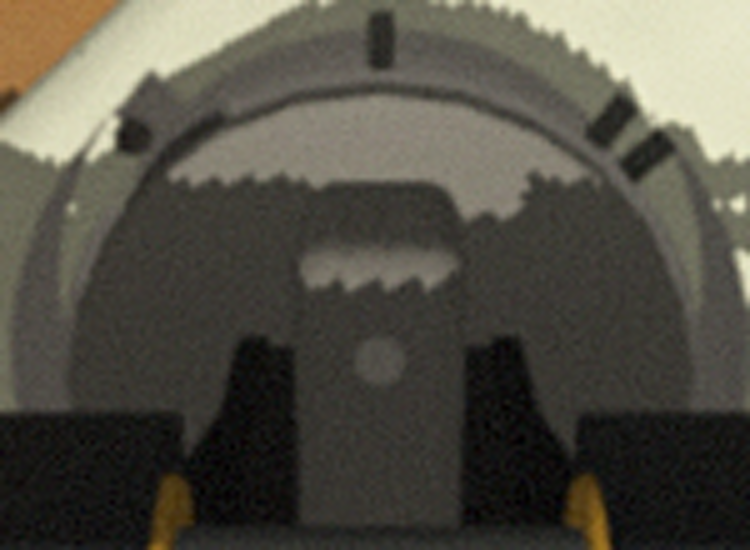

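The single rib at (381,40) lines up with the bar midline at x≈380, with the pair of ribs beyond it at (630,140). The lid disc sits flat on the rim. Handing in.

```bash
python3 -c "
from h import *
from bench import close_job
st(); print(close_job())"
```

```text
14.4 p [0.5383 0.1504 0.086 ] rot [ 1.5687  0.9281 -1.5676] F [-2.3 -1.3  5.7] T [-0.4   0.66  0.13] g 19.7 q [-1.03  0.31  0.82  1.87 -0.25  1.08 -2.18]
the job is handed in; nothing more can be done
None
```

The job is handed in at 14.4 s: the sleeve is at three dots and the lid is held seated at the halfway rib. No verdict is reported.

- **Sleeve:** I turned it from two dots to three. After I let go, a picture showed the pointer parallel to the line from its axis to the three-dot group. I did not look at it again after that.
- **Lid seating:** I put the grey lid in with its lugs through the slots. The tool stopped at 86 mm, the height worked out for a seated lid, with about 12 N of contact.
- **Twist and hold:** I turned it 43° clockwise. The last picture shows the bar pointing at the single rib, within about 1 px. At hand-in the tool was upright, the jaws were at 19.7 mm with a 60 N grip command, and the wrist read about 6 N of upward force.

**What disagreed:** one alignment picture, taken before the arm had settled, was about 1.6 mm off. I measured again once it was still and corrected by 2 mm before lowering.

**Not checked directly:** I could not read the drive ring angle. From the lid's 0.75 rad twist and the stated play I expect about 0.67 rad. I did not re-image the bystanders; no move was planned near them.

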